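Index the sample carousel to the dosing nozzle

TASK

Crank the handwheel of the sample changer until the conical flask on its carousel stands right under the dosing nozzle, then let go of the wheel; one full turn of the wheel moves the carousel on by one of its six places, in the same direction as the wheel. Use only the handwheel: do not touch the carousel or the flask.

Things in the scene. Friction and masses are not known exactly. Their poses are not given: they have to be found in the camera images.
- wheel: Flat aluminium handwheel on a grey block, rim 100 mm wide, its top 95 mm above the bench. Origin on its axis at bench height, z up, turning with it. Black crank handle: upright sleeve 22 mm in diameter, 99 to 153 mm above the bench, 50 mm from the axis towards the wheel's own -y, spinning freely on its pin (lead it round without turning the gripper). No stops, about 1.5 N, stays where left.
- carousel: Round aluminium table, 260 mm wide, top 60 mm up, its axis 250 mm from the wheel's; geared 6 to 1: six wheel turns turn it once, in the same sense. Origin on its axis at bench height, z up, turning with it. Six places 60 degrees apart, 90 mm from the axis, with short pins; four hold vessels up to 105 mm tall; the one under the nozzle is empty at first.
- spout (a point): Tip of the fixed dosing nozzle, 187 mm above the bench and 90 mm from the carousel's axis, on a post 247 mm tall on the carousel's far side from the wheel.
- flask: Conical flask standing loose between the pins of one carousel place: clear glass, 64 mm wide foot, tapering to a 23 mm neck, 105 mm tall. Origin at the centre of its underside, z up. The carousel's other vessels are a straight open beaker, a brown bottle and a white jar; the larger conical flask on the bench is not meant.

How it is judged:
At the end, for the whole second after the job is handed in: The conical flask stands upright (within 6 degrees) on the carousel with its centre within 12 mm, horizontally, of the nozzle tip, and the carousel is at rest (horizontal distance between flask and spout below 0.012 m and angle between flask's own z axis and vertical below 0.1 rad and angular speed of carousel below 0.05 rad/s); the robot touches nothing.
It fails at once if the robot touches the carousel (contact force between any of the fingers, the arm and carousel above 1 N).
It fails at once if the robot touches the conical flask (contact force between any of the fingers, the arm and flask above 1 N).
It also fails if it takes over 61 s, if anything falls off the work surface, if the arm or the gripper's body presses on something with over 40 N, if the wrist force passes 120 N, or if a joint passes its speed limit or range.

ROBOT

A 7-joint arm with a two-finger parallel gripper is mounted at the origin on the work surface. World frame = base frame: x ahead of the robot, y to its left, z up, the work surface at z = 0. Lengths are in m, angles in rad, forces in N, time in s.
With the tool pointing down it reaches from about 0.425 to 0.925 m from the base axis. Payload 6.8 kg.
Tool frame: the origin (TCP) lies midway between the tips of the shut fingers; the grasp point (between the pads) lies r.grip_point_offset behind it (r.grip_point_offset is the distance from the TCP to the grasp point, in m); z points along the fingers, y is the direction in which the jaws open and shut (so a half turn about z gives the same grasp; the last joint's range is limited). The gripper opens to 85 mm and grips with 20 to 120 N. Pads are 22 mm wide; open, the fingers measure 114 mm over their backs; the gripper's body (76 mm by 85 mm) begins 54 mm behind the grasp point. The pads swing forward as they close: fully open they stand 13 mm farther back than shut.
Start: joints at [1.232, 0.477, 0.022, 1.555, -0.011, 1.109, -0.083], TCP at [0.154, -0.657, 0.231] pointing down, gripper open.
Joint ranges: [-2.96, 2.96], [-0.34, 2.1], [-1.41, 1.46], [0.24, 2.44], [-1.37, 4.51], [0.17, 1.92], [-2.96, 2.96]. Speed limits (rad/s): [2.39, 2.39, 3.14, 3.14, 3.14, 3.14, 3.14].

INTERFACE

Orientations are given as a rotation vector (axis times angle).
In Python, from bench import r gives the robot as it stands. The module is installed in compiled form; this text tells all that it offers.
- The arm moves only by the tool play_rows, never from a script. Its argument "deltas" is a list of rows, each a list of 3 entries, a list of its own where there are three numbers: the finger opening in mm, from 0 to 85.4, then the shift along the tool's x, y, z in mm, then the turn, a rotation vector about the tool's x, y, z in rad. A call has 1 to 8 rows; each row is the pose to reach, as a shift and turn from the pose measured when the call began, along the tool's axes at that moment; what a row does not reach only later rows make up. A row lasts 1/8 s, in which the tool goes at most 62.5 mm and 10.7 degrees, less where a joint would pass 70% of its speed; a pose out of reach is approached as far as the arm can. A call with a gripper value outside its range is refused whole. The fingers move at their own pace and stop on an object; "squeeze" is the grip in N (left out, the last holds). Time passes only in rows, so rows that repeat a pose let the fingers close. It gives the time, the measured TCP pose, the force and the opening at its end, in the units of the state.
- r.get_obs(): the state, without advancing time (a new reading comes with each control period).
- r.grab_frame(name): name is "scene" or "top" or "wrist"; returns (picture, depth): 420x560x3 uint8, red, green, blue; 420x560 float32, m along the optical axis (not along the pixel's ray), 0 where there is no reading.
- r.camera_model(name): a dict with "mtx" (3x3 intrinsics, pixels), "rvec" (rotation vector, rad) and "tvec" (3), from world to camera coordinates, as OpenCV has them; the wrist camera has in their place "T_tool_cam" (4x4, takes a point from camera to tool coordinates, whose origin is the TCP and whose axes are the flange's). Camera axes: x right, y down, z forward; pixel columns grow to the right and rows downward; lengths in m; the calibration is good to about 2 mm. A picture is of the moment at which its call begins: read the wrist's pose just before it. camera_model takes no time and is no camera call.
- r.hand_in(): hands the job in, once; it reports no verdict.
The state is a dict: "clock": time; "joints": joint angles; "qvel": joint speeds; "tau": joint torques, N m; "tcp_pos": TCP position; "orientation": TCP orientation; "contact_force": force on the tool from outside, world axes, zero at the start; "moment": the same for the moment, N m; "grip_width": finger opening in m.
Only numpy, scipy, OpenCV 4.12 (cv2) and the standard library are available. Lean on these libraries where they do the work, as an engineer would, in place of code of your own. Each camera call takes 0.05 s, during which the arm holds its last target. There are 200 camera calls.

## Working session

There is one attempt and no reset: what is moved stays moved. The work goes in short steps, Python scripts to look and compute and a tool call to move; the robot and the scene stay as the last step left them, time stands still between calls to the robot, and variables do not carry over. Pictures are saved under pics/ and viewed, about 8 in all and at most 12, crops included, and the job is handed in when it is done.

Besides the shell and the picture viewer there is one more tool, called after "Call:" as a command line: name --argument value ..., lists and objects as JSON in quotes. play_rows: Moves the arm, as the interface text tells. Its arguments: {"type":"object","properties":{"deltas":{"type":"array"},"squeeze":{"type":"number"}},"required":["deltas"]}

```bash
mkdir -p pics; python3 - <<'E'
from bench import r
import cv2,numpy as np
o=r.get_obs();print(o, r.grip_point_offset)
for n in("scene","top"):
    p,d=r.grab_frame(n);cv2.imwrite(f"pics/{n}0.png",p[:,:,::-1]);np.save(f"pics/{n}0d.npy",d);print(n,r.camera_model(n))
E
```

```text
{'clock': 0.0, 'joints': array([ 1.23194496,  0.47784891,  0.0223466 ,  1.55645502, -0.01146295,
        1.10928535, -0.08310064]), 'qvel': array([-0.00255639,  0.00035299, -0.00064581,  0.00154912, -0.00083997,
        0.00051827,  0.00076566]), 'tau': array([-8.53833808e-05, -5.96443248e+01,  1.60786349e+00, -2.81198305e+01,
        1.24899988e-02,  9.34486248e-03,  2.72736764e-05]), 'tcp_pos': array([ 0.15421389, -0.65653987,  0.23029162]), 'orientation': array([-3.11888522e+00, -3.61498309e-01,  6.11842318e-04]), 'contact_force': array([-0.31653262, -0.37061726,  0.07327732]), 'moment': array([-0.04303966, -0.05123663,  0.00396953]), 'grip_width': 0.0853853790812081} 0.0187
scene {'mtx': array([[517.07518069,   0.        , 274.50621842],
       [  0.        , 517.07518069, 205.41867887],
       [  0.        ,   0.        ,   1.        ]]), 'rvec': array([ 1.80739332,  1.63725827, -0.70248464]), 'tvec': array([-0.14151026, -0.27052284,  1.32588746])}
top {'mtx': array([[439.80036397,   0.        , 277.91862206],
       [  0.        , 439.80036397, 209.43785111],
       [  0.        ,   0.        ,   1.        ]]), 'rvec': array([ 2.1442284 , -2.20296278,  0.03168477]), 'tvec': array([0.09546233, 0.56203388, 0.93316399])}
```

View pics/scene0.png

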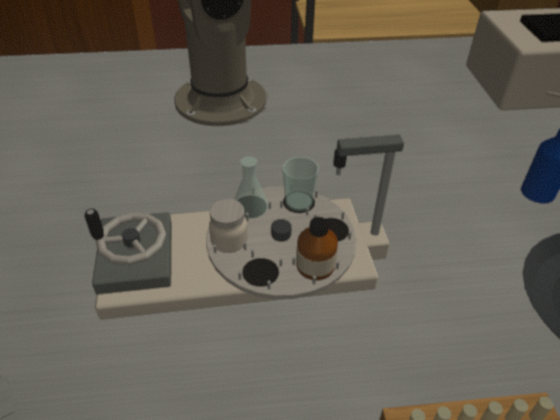

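View pics/top0.png

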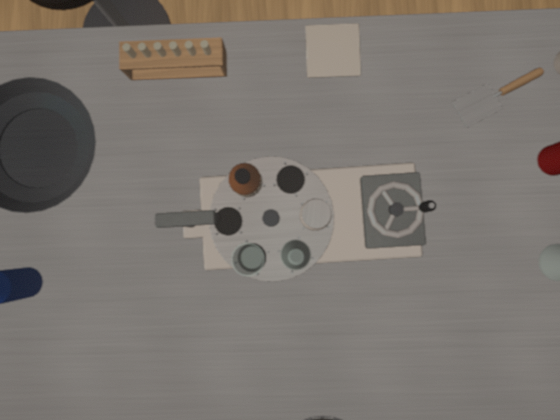

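The scene view shows the flask at (250,190), on the robot side and nearer the wheel, and the handle at (95,222). In the top view the flask is at (295,254), the nozzle place at (228,221), the wheel hub at (396,210) and the handle at (428,206). The flask needs about 120° clockwise from above, so about two clockwise turns. Next I measure these positions.

```bash
cat > h.py <<'E'
import cv2,numpy as np
from scipy.spatial.transform import Rotation as R
from bench import r
def cast(n,uv,z):
    c=r.camera_model(n);A=R.from_rotvec(c["rvec"]).as_matrix();o=-A.T@c["tvec"]
    q=cv2.undistortPoints(np.array([[uv]],float),c["mtx"],None)[0,0]
    d=A.T@np.array([*q,1]);return (o+d*(z-o[2])/d[2])
def proj(n,p):
    c=r.camera_model(n);return cv2.projectPoints(np.array([p],float),c["rvec"],c["tvec"],c["mtx"],None)[0].ravel()
E
python3 - <<'E'
from h import *
print(R.from_rotvec(r.get_obs()["orientation"]).as_matrix().round(3))
im=cv2.imread("pics/top0.png");g=cv2.cvtColor(im,cv2.COLOR_BGR2GRAY)
def blobs(m,x0,x1,y0,y1,lo):
    k=np.zeros_like(m);k[y0:y1,x0:x1]=m[y0:y1,x0:x1]
    n,_,s,c=cv2.connectedComponentsWithStats(k.astype(np.uint8))
    return [(s[i].tolist(),c[i].round(1).tolist()) for i in range(1,n) if s[i,4]>lo]
print("black",blobs(g<45,210,445,155,275,20))
print("hub",blobs(g<85,385,408,199,221,20))
rim=blobs(g>130,365,425,178,242,100);print("rim",rim)
m=np.zeros_like(g);m[178:242,365:425]=(g>130)[178:242,365:425]
cs=cv2.findContours(m,cv2.RETR_EXTERNAL,cv2.CHAIN_APPROX_NONE)[0]
c=max(cs,key=len);e=cv2.minEnclosingCircle(c);print(e,cast("top",e[0],.095))
d=np.load("pics/top0d.npy")
for u,v in((295,254),(428,206),(396,210),(271,218),(250,258)):print(u,v,d[v,u],g[v,u])
print("wheel",cast("top",(396,210),.097),"handle",cast("top",(431,206),.153),"car",cast("top",(271,218),.065))
big=lambda a,b,c,e:cv2.resize(im[c:e,a:b],None,fx=5,fy=5,interpolation=2)
sc=cv2.imread("pics/scene0.png")
cv2.imwrite("pics/crop1.png",np.hstack([big(365,445,170,250),cv2.resize(im[210:290,225:325][:,20:100],None,fx=5,fy=5,interpolation=2)]))
E
```

```text
[[ 0.973  0.229 -0.001]
 [ 0.229 -0.973  0.002]
 [-0.    -0.002 -1.   ]]
black [([420, 201, 12, 10, 69], [424.7, 206.3])]
hub [([388, 202, 16, 15, 171], [395.8, 208.9])]
rim [([368, 183, 54, 54, 547], [393.1, 209.6])]
((394.78643798828125, 209.0830535888672), 27.151559829711914) [ 0.55386824 -0.15294336  0.095     ]
295 254 0.8012834 115
428 206 0.8074739 72
396 210 0.86259115 69
271 218 0.8882482 73
250 258 0.90071195 113
wheel [ 0.55188214 -0.15477167  0.097     ] handle [ 0.5544386  -0.20572962  0.153     ] car [0.54426967 0.09346471 0.065     ]
```

View pics/crop1.png

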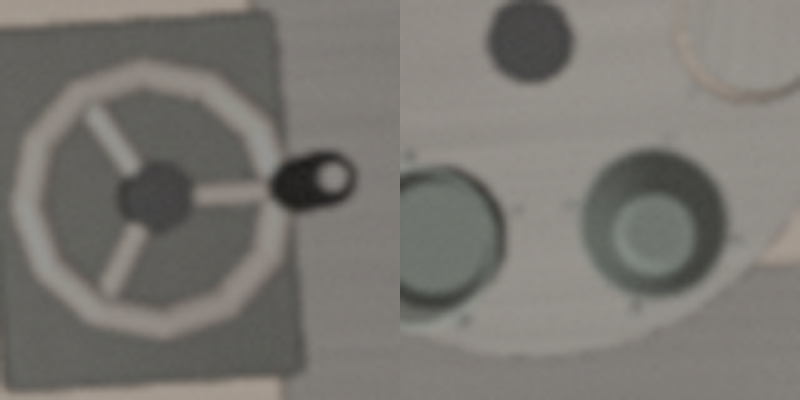

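The crop shows the sleeve's top cap at about (431.8,205.8) in the top view. The flask's foot is centred at about (296,254.4) and its neck ring at (296,256.8).

```bash
python3 - <<'E'
from h import *
W=cast("top",(395.2,209.1),.096)[:2];H=cast("top",(431.8,205.8),.154)[:2];C=cast("top",(271,218),.065)[:2]
F1=cast("top",(296,254.4),.062)[:2];F2=cast("top",(296,256.8),.165)[:2]
print("W",W,"H",H,np.linalg.norm(H-W),"C",C,np.linalg.norm(C-W),"F",F1,F2)
u=(C-W)/np.linalg.norm(C-W);S=C+.09*u
print("S",S,"reproj",proj("scene",[*S,.187]),"scene cap H", cast("scene",(92,211),.153))
a=lambda v:np.degrees(np.arctan2(v[1],v[0]))
for F in(F1,F2):print(a(F-C),np.linalg.norm(F-C))
print("spout",a(S-C),"handle",a(H-W))
o=r.get_obs();M=R.from_rotvec(o["orientation"]).as_matrix()
print("delta tool to above handle z.25:",M.T@(np.array([*H,.25])-o["tcp_pos"])*1e3)
E
```

```text
W [ 0.55375604 -0.15351825] H [ 0.55470451 -0.20688597] 0.05337615245812463 C [0.54426967 0.09346471] 0.24716507289269085 F [0.46831081 0.04416746] [0.4681276  0.04491809]
S [0.54081541 0.1833984 ] reproj [335.73282675 173.39653798] scene cap H [ 0.55539944 -0.20019562  0.153     ]
-147.0164545866709 0.09055367057091165
-147.47924828005554 0.09030165709755543
spout 92.1995931791602 handle -88.98182508606241
delta tool to above handle z.25: [ 492.69272376 -346.20307859  -19.07768576]
```

Call:
play_rows --deltas '[[85,[30,-21,-2],[0,0,0.03]],[85,[75,-53,-4],[0,0,0.06]],[85,[120,-84,-6],[0,0,0.09]],[85,[165,-116,-8],[0,0,0.12]],[85,[210,-147,-10],[0,0,0.15]],[85,[255,-179,-12],[0,0,0.18]],[85,[300,-210,-14],[0,0,0.21]],[85,[345,-242,-16],[0,0,0.23]]]'

```text
clock: 1.1
tcp_pos: [0.4355, -0.3406, 0.2466]
orientation: [-3.14, 0.0, 0.001]
contact_force: [-0.0, -1.0, -0.4]
grip_width: 0.0848
```

```bash
cat > st.py <<'E'
from h import *
import sys
o=r.get_obs();M=R.from_rotvec(o["orientation"]).as_matrix()
print(o["clock"],o["tcp_pos"].round(4),M.round(3).tolist(),o["contact_force"].round(1),o["grip_width"])
t=np.array(eval(sys.argv[1]));print((M.T@(t-o["tcp_pos"])*1e3).round(1))
E
python3 st.py "[.555,-.2045,.2]"
```

```text
1.1 [ 0.4355 -0.3406  0.2466] [[1.0, -0.0, -0.001], [-0.0, -1.0, 0.002], [-0.001, -0.002, -1.0]] [-0.  -1.  -0.4] 0.08477083578491253
[ 119.5 -136.    46.8]
```

Call:
play_rows --deltas '[[85,[35,-40,0],[0,0,0]],[85,[70,-80,0],[0,0,0]],[85,[100,-114,0],[0,0,0]],[85,[119.5,-136,10],[0,0,0]],[85,[119.5,-136,30],[0,0,0]],[85,[119.5,-136,35],[0,0,0]],[85,[119.5,-136,35],[0,0,0]]]'

```text
clock: 1.98
tcp_pos: [0.5545, -0.2051, 0.2115]
orientation: [-3.14, 0.002, 0.003]
contact_force: [-0.1, 0.2, 0.2]
grip_width: 0.085
```

```bash
python3 st.py "[.555,-.2045,.118]"; python3 - <<'E'
from h import *
o=r.get_obs();c=r.camera_model("wrist");T=c["T_tool_cam"]
p,d=r.grab_frame("wrist");cv2.imwrite("pics/w1.png",p[:,:,::-1])
M=np.eye(4);M[:3,:3]=R.from_rotvec(o["orientation"]).as_matrix();M[:3,3]=o["tcp_pos"]
A=M@T;K=c["mtx"]
Z=d;v,u=np.mgrid[:420,:560]
P=np.stack([(u-K[0,2])/K[0,0]*Z,(v-K[1,2])/K[1,1]*Z,Z,np.ones_like(Z)],-1)@A.T
m=(d>0)&(P[...,2]>.14)&(P[...,2]<.165)&(np.hypot(P[...,0]-.555,P[...,1]+.2045)<.03)
q=P[m];print(m.sum(),q.mean(0),q.min(0),q.max(0), np.c_[u[m],v[m]].mean(0))
E
```

```text
1.975 [ 0.5545 -0.2051  0.2115] [[1.0, -0.001, -0.002], [-0.001, -1.0, 0.002], [-0.002, -0.002, -1.0]] [-0.1  0.2  0.2] 0.08496507622540996
[ 0.7 -0.4 93.5]
1025 [ 0.55928457 -0.20514979  0.15052939  1.        ] [ 0.54771619 -0.21584247  0.14002844  1.        ] [ 0.56811004 -0.19450543  0.15487593  1.        ] [277.47121951 224.99317073]
```

View pics/w1.png

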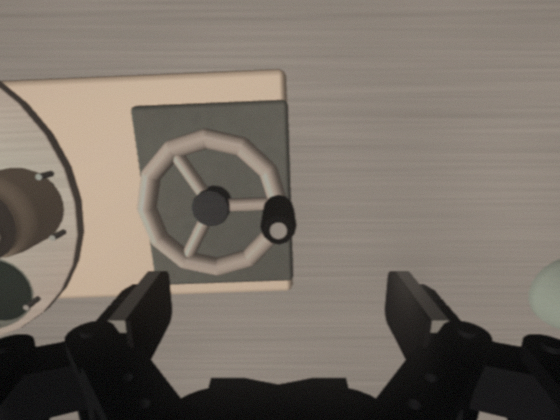

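The wrist view shows the handle (278,218) centred between the open fingers, with clear bench around it. I descend and grip lightly.

Call:
play_rows --deltas '[[85,[2.5,0,25],[0,0,0]],[85,[2.5,0,55],[0,0,0]],[85,[2.5,0,80],[0,0,0]],[85,[2.5,0,93],[0,0,0]],[60,[2.5,0,94],[0,0,0]],[35,[2.5,0,94],[0,0,0]],[10,[2.5,0,94],[0,0,0]],[10,[2.5,0,94],[0,0,0]]]' --squeeze 25

```text
clock: 3.02
tcp_pos: [0.5579, -0.205, 0.1191]
orientation: [-3.14, 0.002, -0.001]
contact_force: [-0.6, 0.8, 3.5]
grip_width: 0.0211
```

Call:
play_rows --deltas '[[10,[0,0,0],[0,0,0]],[10,[0,0,0],[0,0,0]],[10,[0,0,0],[0,0,0]]]' --squeeze 25

```text
clock: 3.4
tcp_pos: [0.5579, -0.205, 0.1192]
orientation: [-3.14, 0.002, -0.001]
contact_force: [-0.5, 0.2, 1.2]
grip_width: 0.0212
```

```bash
cat > plan.py <<'E'
from h import *
import sys
# axis x,y ; step deg ; n rows ; start lag
W=np.array([float(sys.argv[1]),float(sys.argv[2])]);st=float(sys.argv[3]);n=int(sys.argv[4])
o=r.get_obs();M=R.from_rotvec(o["orientation"]).as_matrix();p=o["tcp_pos"];v=p[:2]-W
a=np.arctan2(v[1],v[0]);print(o["clock"],p.round(4),M.round(3).tolist(),"r",np.hypot(*v),"ang",np.degrees(a),o["contact_force"].round(1),o["grip_width"])
rv=(R.from_matrix(M).inv()*R.from_rotvec([-np.pi,0,0])).as_rotvec();print("level",rv.round(3))
for i in range(1,n+1):
    b=a-np.radians(st)*i;t=np.array([*(W+.05*np.array([np.cos(b),np.sin(b)])),.118])
    print((M.T@(t-p)*1e3).round(1).tolist())
E
python3 plan.py .555 -.1545 15 8
```

```text
3.4 [ 0.5579 -0.205   0.1192] [[1.0, -0.001, 0.001], [-0.001, -1.0, 0.001], [0.001, -0.001, -1.0]] r 0.05054422911539763 ang -86.67743590656744 [-0.5  0.2  1.2] 0.021196250289436818
level [-0.001 -0.001 -0.001]
[-13.1, -1.5, 1.2]
[-25.4, -5.8, 1.2]
[-36.2, -13.1, 1.2]
[-44.7, -22.9, 1.2]
[-50.4, -34.7, 1.2]
[-52.9, -47.5, 1.2]
[-52.0, -60.5, 1.2]
[-47.7, -72.9, 1.3]
```

Call:
play_rows --deltas '[[10,[-6,-0.5,0],[0,0,0]],[10,[-13,-1.5,0],[0,0,0]],[10,[-19.5,-3.5,0],[0,0,0]],[10,[-25.5,-6,0],[0,0,0]],[10,[-31,-9,0],[0,0,0]],[10,[-36,-13,0],[0,0,0]],[10,[-41,-17.5,0],[0,0,0]],[10,[-44.5,-23,0],[0,0,0]]]'

```text
clock: 4.4
tcp_pos: [0.5134, -0.1814, 0.1192]
orientation: [-3.14, 0.001, -0.002]
contact_force: [3.1, 0.5, -2.1]
grip_width: 0.0215
```

```bash
python3 plan.py .555 -.1545 15 8;python3 - <<'E'
from h import *
p,d=r.grab_frame("top");cv2.imwrite("pics/t1.png",cv2.resize(p[150:280,150:450,::-1],None,fx=2.6,fy=2.6,interpolation=2))
E
```

```text
4.4 [ 0.5134 -0.1814  0.1192] [[1.0, -0.001, 0.001], [-0.001, -1.0, 0.001], [0.001, -0.001, -1.0]] r 0.04958957867287887 ang -147.11455750288732 [ 3.1  0.5 -2.1] 0.021517788657422727
level [-0.001 -0.001 -0.001]
[-6.0, -11.6, 1.2]
[-8.3, -24.4, 1.2]
[-7.3, -37.4, 1.3]
[-2.9, -49.7, 1.3]
[4.5, -60.5, 1.3]
[14.4, -68.9, 1.3]
[26.2, -74.5, 1.3]
[39.1, -76.9, 1.4]
```

View pics/t1.png

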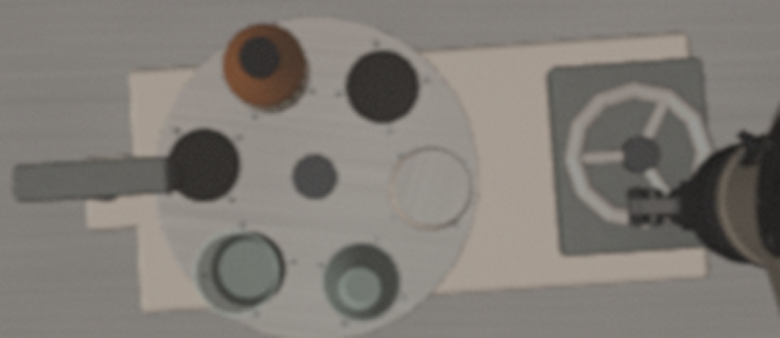

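The picture shows the wheel and carousel both turning clockwise, about 10° for the carousel, with low forces. I continue.

Call:
play_rows --deltas '[[10,[-3.5,-5.5,0],[0,0,0]],[10,[-6,-11.5,0],[0,0,0]],[10,[-8.5,-24.5,0],[0,0,0]],[10,[-7.5,-37.5,0],[0,0,0]],[10,[-3,-50,0],[0,0,0]],[10,[4.5,-60.5,0],[0,0,0]],[10,[14.5,-69,0],[0,0,0]],[10,[20,-72,0],[0,0,0]]]'

```text
clock: 5.45
tcp_pos: [0.5327, -0.1105, 0.1192]
orientation: [3.141, -0.002, -0.001]
contact_force: [1.9, -6.0, -0.7]
grip_width: 0.0211
```

```bash
python3 plan.py .555 -.1545 15 8
```

```text
5.45 [ 0.5327 -0.1105  0.1192] [[1.0, -0.001, -0.001], [-0.001, -1.0, -0.001], [-0.001, 0.001, -1.0]] r 0.04935905184476803 ang 116.85708520914025 [ 1.9 -6.  -0.7] 0.021065958624326524
level [ 0.001  0.001 -0.001]
[12.0, -4.9, 1.2]
[25.0, -5.9, 1.2]
[37.9, -3.5, 1.2]
[49.6, 2.1, 1.2]
[59.6, 10.6, 1.2]
[66.9, 21.4, 1.2]
[71.3, 33.7, 1.2]
[72.3, 46.7, 1.2]
```

Call:
play_rows --deltas '[[10,[6,-3,0],[0,0,0]],[10,[18.5,-5.5,0],[0,0,0]],[10,[31.5,-5,0],[0,0,0]],[10,[44,-1,0],[0,0,0]],[10,[55,6,0],[0,0,0]],[10,[63.5,16,0],[0,0,0]],[10,[69.5,27.5,0],[0,0,0]],[10,[71.5,34,0],[0,0,0]]]'

```text
clock: 6.45
tcp_pos: [0.605, -0.1453, 0.1192]
orientation: [3.141, -0.003, 0.001]
contact_force: [-0.8, 1.5, 2.8]
grip_width: 0.0211
```

```bash
python3 plan.py .555 -.1545 15 8
```

```text
6.45 [ 0.605  -0.1453  0.1192] [[1.0, -0.002, 0.001], [-0.002, -1.0, -0.001], [0.001, 0.001, -1.0]] r 0.050807401670983826 ang 10.460407223053563 [-0.8  1.5  2.8] 0.021098515013077693
level [ 0.001 -0.001 -0.002]
[-0.1, 13.2, 1.2]
[-2.8, 26.0, 1.2]
[-8.7, 37.6, 1.2]
[-17.4, 47.3, 1.2]
[-28.4, 54.4, 1.2]
[-40.8, 58.5, 1.2]
[-53.8, 59.2, 1.2]
[-66.6, 56.5, 1.2]
```

Call:
play_rows --deltas '[[10,[0.5,6,0],[0,0,0]],[10,[-1,19.5,0],[0,0,0]],[10,[-5.5,32,0],[0,0,0]],[10,[-13,43,0],[0,0,0]],[10,[-23,51.5,0],[0,0,0]],[10,[-34.5,57,0],[0,0,0]],[10,[-47,59.5,0],[0,0,0]],[10,[-54,59,0],[0,0,0]]]'

```text
clock: 7.45
tcp_pos: [0.5494, -0.2045, 0.1192]
orientation: [3.141, -0.004, -0.0]
contact_force: [2.4, -2.2, -0.5]
grip_width: 0.0212
```

```bash
python3 plan.py .555 -.1545 15 8
```

```text
7.45 [ 0.5494 -0.2045  0.1192] [[1.0, -0.002, -0.0], [-0.002, -1.0, -0.001], [-0.0, 0.001, -1.0]] r 0.05034863248244224 ang -96.38104453904089 [ 2.4 -2.2 -0.5] 0.021178855912191572
level [ 0.001  0.    -0.002]
[-12.6, -3.5, 1.2]
[-24.1, -9.7, 1.2]
[-33.5, -18.8, 1.2]
[-40.3, -29.9, 1.2]
[-43.9, -42.4, 1.2]
[-44.2, -55.5, 1.2]
[-41.1, -68.2, 1.1]
[-34.8, -79.6, 1.1]
```

Call:
play_rows --deltas '[[10,[-6.5,-1.5,0],[0,0,0]],[10,[-18.5,-6,0],[0,0,0]],[10,[-29,-14,0],[0,0,0]],[10,[-37,-24,0],[0,0,0]],[10,[-42.5,-36,0],[0,0,0]],[10,[-44.5,-49,0],[0,0,0]],[10,[-43,-62,0],[0,0,0]],[10,[-41,-68,0],[0,0,0]]]'

```text
clock: 8.45
tcp_pos: [0.5095, -0.1358, 0.1192]
orientation: [3.14, -0.002, 0.003]
contact_force: [5.8, -3.6, -4.9]
grip_width: 0.0205
```

```bash
python3 plan.py .555 -.1545 15 8
```

```text
8.45 [ 0.5095 -0.1358  0.1192] [[1.0, -0.001, 0.002], [-0.001, -1.0, -0.002], [0.002, 0.002, -1.0]] r 0.04921587954321283 ang 157.60924748045255 [ 5.8 -3.6 -4.9] 0.02050515505510729
level [ 0.002 -0.002 -0.001]
[5.8, -11.6, 1.2]
[15.0, -20.9, 1.2]
[26.3, -27.4, 1.2]
[38.9, -30.9, 1.2]
[51.9, -30.9, 1.3]
[64.5, -27.6, 1.3]
[75.8, -21.1, 1.3]
[85.1, -11.9, 1.4]
```

Call:
play_rows --deltas '[[10,[2.5,-6,0],[0,0,0]],[10,[10,-16.5,0],[0,0,0]],[10,[20.5,-24.5,0],[0,0,0]],[10,[32.5,-29.5,0],[0,0,0]],[10,[45.5,-31.5,0],[0,0,0]],[10,[58.5,-29.5,0],[0,0,0]],[10,[70.5,-24.5,0],[0,0,0]],[10,[76,-21,0],[0,0,0]]]'

```text
clock: 9.45
tcp_pos: [0.586, -0.1149, 0.1192]
orientation: [3.14, -0.002, 0.002]
contact_force: [-2.4, -1.2, 2.9]
grip_width: 0.021
```

```bash
python3 plan.py .555 -.1545 15 8
```

```text
9.45 [ 0.586  -0.1149  0.1192] [[1.0, -0.001, 0.001], [-0.001, -1.0, -0.001], [0.001, 0.001, -1.0]] r 0.05026913204767818 ang 51.93831289872045 [-2.4 -1.2  2.9] 0.02104416319047066
level [ 0.001 -0.001 -0.001]
[9.0, 9.5, 1.2]
[15.4, 20.9, 1.2]
[18.7, 33.5, 1.2]
[18.6, 46.6, 1.2]
[15.1, 59.1, 1.2]
[8.5, 70.4, 1.3]
[-0.8, 79.5, 1.3]
[-12.2, 86.0, 1.3]
```

Call:
play_rows --deltas '[[10,[4.5,4.5,0],[0,0,0]],[10,[12.5,15,0],[0,0,0]],[10,[17.5,27,0],[0,0,0]],[10,[19,40,0],[0,0,0]],[10,[17.5,53,0],[0,0,0]],[10,[12,65,0],[0,0,0]],[10,[4,75.5,0],[0,0,0]],[10,[-1,79.5,0],[0,0,0]]]'

```text
clock: 10.45
tcp_pos: [0.5838, -0.1963, 0.1192]
orientation: [3.139, -0.005, 0.001]
contact_force: [3.3, -1.9, -3.0]
grip_width: 0.021
```

```bash
python3 plan.py .555 -.1545 5 8; python3 - <<'E'
from h import *
p,d=r.grab_frame("top");cv2.imwrite("pics/t2.png",cv2.resize(p[150:280,150:450,::-1],None,fx=2.6,fy=2.6,interpolation=2))
E
```

```text
10.45 [ 0.5838 -0.1963  0.1192] [[1.0, -0.003, 0.001], [-0.003, -1.0, -0.002], [0.001, 0.002, -1.0]] r 0.050804536909672515 ang -55.44209035586377 [ 3.3 -1.9 -3. ] 0.02101481117475121
level [ 0.002 -0.001 -0.003]
[-4.1, 1.7, 1.2]
[-8.0, 3.7, 1.3]
[-12.1, 5.3, 1.3]
[-16.2, 6.6, 1.3]
[-20.5, 7.5, 1.2]
[-24.8, 8.1, 1.2]
[-29.2, 8.2, 1.2]
[-33.5, 8.0, 1.2]
```

View pics/t2.png

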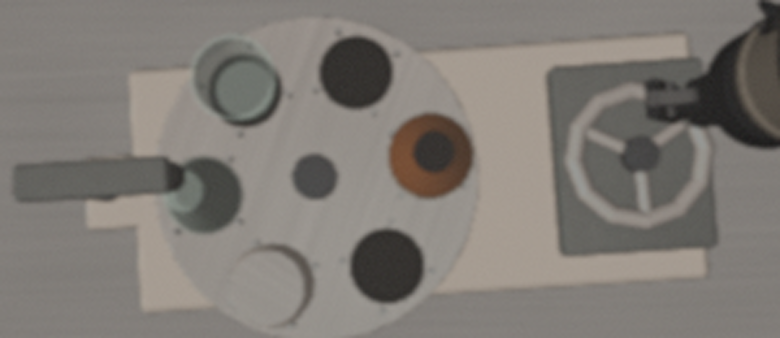

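The picture shows the flask nearly under the nozzle (foot around (204,194) in the crop), about 6° short. I finish the last 34° of wheel turn gently.

Call:
play_rows --deltas '[[10,[-4,1.7,0],[0,0,0]],[10,[-8,3.7,0],[0,0,0]],[10,[-12,5.3,0],[0,0,0]],[10,[-16,6.6,0],[0,0,0]],[10,[-20.5,7.5,0],[0,0,0]],[10,[-24.8,8,0],[0,0,0]],[10,[-29,8.2,0],[0,0,0]],[10,[-29,8.2,0],[0,0,0]]]'

```text
clock: 11.5
tcp_pos: [0.5531, -0.2048, 0.1192]
orientation: [3.139, -0.006, -0.002]
contact_force: [-1.3, -4.1, -0.3]
grip_width: 0.0209
```

```bash
python3 plan.py .555 -.1545 5 1; python3 - <<'E'
from h import *
t,d=r.grab_frame("top");s,ds=r.grab_frame("scene")
a=cv2.resize(t[170:270,200:300,::-1],None,fx=4,fy=4,interpolation=2);b=cv2.resize(s[120:260,260:400,::-1],(400,400),interpolation=2)
cv2.imwrite("pics/t3.png",np.hstack([a,b]))
S=[.5408,.1834]
print("spout exp foot px top",proj("top",[*S,.06]),proj("scene",[*S,.06]),"neck top",proj("top",[*S,.165]),"scene neck",proj("scene",[*S,.165]),"tip",proj("scene",[*S,.187]))
E
```

```text
11.5 [ 0.5531 -0.2048  0.1192] [[1.0, -0.004, -0.002], [-0.004, -1.0, -0.003], [-0.002, 0.003, -1.0]] r 0.05037383477533108 ang -92.13795522310771 [-1.3 -4.1 -0.3] 0.02087949818520467
level [ 0.003  0.002 -0.004]
[-4.3, -0.7, 1.2]
spout exp foot px top [227.89912216 220.95743937] [329.37615454 229.30861718] neck top [219.48765171 218.93071917] scene neck [334.53636521 183.90943312] tip [335.73200173 173.39030392]
```

View pics/t3.png

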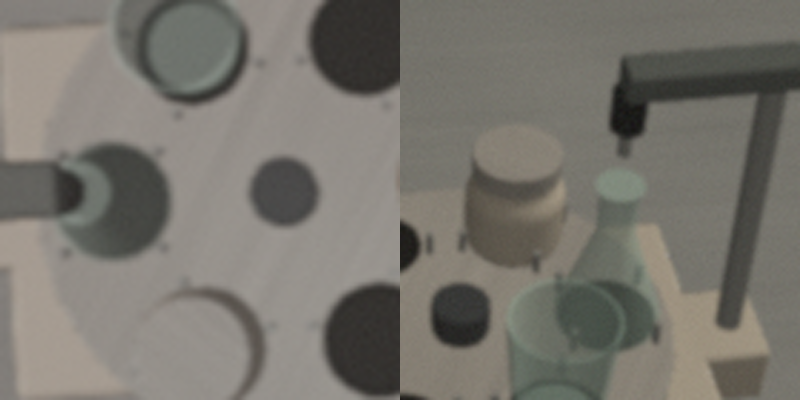

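In the top view the flask foot is at (228,220.3), against an expected (227.9,221). In the scene view the neck (337,185) sits right below the tip (338.7,173.5). The alignment is within about 2 mm, so I release and retreat straight up.

Call:
play_rows --deltas '[[35,[0,0,0],[0,0,0]],[60,[0,0,0],[0,0,0]],[70,[0,0,0],[0,0,0]],[70,[0,0,-10],[0,0,0]],[70,[0,0,-35],[0,0,0]],[70,[0,0,-70],[0,0,0]],[70,[0,0,-110],[0,0,0]],[70,[0,0,-120],[0,0,0]]]'

```text
clock: 12.6
tcp_pos: [0.5553, -0.2048, 0.2429]
orientation: [3.137, -0.005, 0.007]
contact_force: [-0.3, -0.9, -0.3]
grip_width: 0.0699
```

Call:
play_rows --deltas '[[70,[-10,20,0],[0,0,0]],[70,[-20,50,0],[0,0,0]],[70,[-30,80,0],[0,0,0]],[70,[-30,80,0],[0,0,0]],[70,[-30,80,0],[0,0,0]],[70,[-30,80,0],[0,0,0]]]'

```text
clock: 13.35
tcp_pos: [0.5256, -0.2831, 0.243]
orientation: [3.138, -0.002, 0.007]
contact_force: [0.1, 0.3, -0.6]
grip_width: 0.07
```

```bash
python3 st.py "[.5,-.3,.24]"; python3 - <<'E'
from h import *
t,d=r.grab_frame("top");s,ds=r.grab_frame("scene")
a=cv2.resize(t[170:270,200:300,::-1],None,fx=4,fy=4,interpolation=2);b=cv2.resize(s[120:260,260:400,::-1],(400,400),interpolation=2)
cv2.imwrite("pics/t4.png",np.hstack([a,b]))
E
```

```text
13.35 [ 0.5256 -0.2831  0.243 ] [[1.0, -0.001, 0.004], [-0.001, -1.0, -0.003], [0.004, 0.003, -1.0]] [ 0.1  0.3 -0.6] 0.06997134901927392
[-25.6  16.9   2.9]
```

View pics/t4.png

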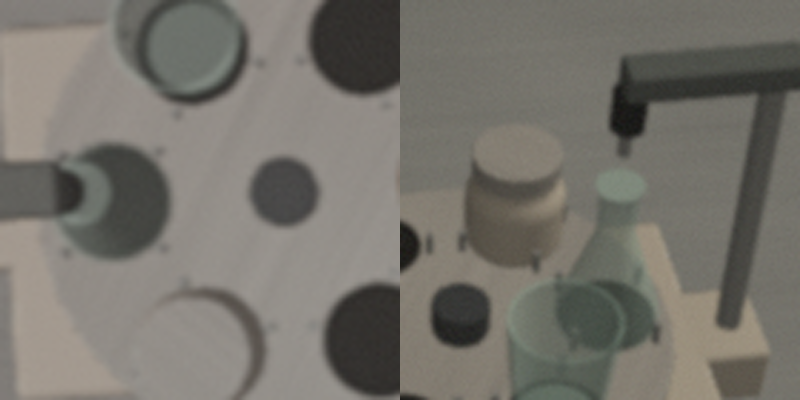

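The picture is unchanged after release: the flask is upright under the nozzle and the robot is clear.

```bash
python3 -c "
from bench import r
print(r.hand_in())"
```

```text
the job is handed in; nothing more can be done
None
```

I cranked the handwheel two full turns clockwise, seen from above. The conical flask now stands under the dosing nozzle. I let go of the wheel, moved the arm clear and handed the job in at about 13.5 s; `r.hand_in()` reports no verdict.

- **Alignment:** In the top view the flask's foot is within 1 pixel (about 2 mm) of where the nozzle's foot point should be. In the scene view the neck sits directly below the nozzle tip, and the flask is upright.
- **At rest:** The pictures taken before and after release look the same, so the carousel was not moving.
- **Forces:** Readings between moves stayed below about 9 N, and the arm touched only the crank handle.
- **Disagreements:** The first handle radius from the top image came out at 53 mm against the stated 50 mm, and its x position was about 3 mm off the wrist camera's. I corrected x and used the 50 mm radius. No check failed.

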